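# Put the dressing stone away and shut the drawer

### The arm

A 6-joint arm with a two-finger parallel gripper is mounted at the origin on a cart in front of the work surface, level with it; the furniture and walls round the work are solid. World frame = base frame: x ahead of the robot, y to its left, z up, the work surface at z = 0. Lengths are in m, angles in degrees, forces in N, time in s.
With the tool pointing down it reaches from about 0.375 to 0.9 m from the base axis. Payload 3.1 kg.
Tool frame: the origin (TCP) lies between the finger pads; the fingertips stand 11 mm ahead of it and the grasp point (between the pads) lies 8 mm behind it; z points along the fingers, y is the line along which they close (so a half turn about z gives the same grasp; the last joint's range is limited). The gripper opens to 87 mm and grips with 3 to 60 N. Pads are 19 mm wide; open, the fingers measure 117 mm over their backs; the gripper's body (75 mm by 190 mm) begins 51 mm behind the grasp point.
Start: joints at [-76.289, 30.224, 82.088, -0, 67.689, -10.227], TCP at [0.254, -0.571, 0.234] pointing down, gripper open.
Joint ranges: [-176.69, 176.69], [-43.24, 126.21], [12.49, 139.97], [-82, 262], [0, 151.66], [-163.58, 163.58]. Speed limits (degrees/s): [159.86, 159.86, 180, 180, 180, 180].

### API

Orientations are given as a 3x3 rotation matrix whose columns are the frame's x, y, z axes.
In Python, from rig import bot, viewer, workorder, models gives the robot as it stands.
- The arm moves only by the shell command python3 -m jog 'ROWS'. ROWS is JSON, a list of rows, each a list of 7 numbers: the opening, from 0 (shut) to 1 (fully open), then the shift along the tool's x, y, z in m, then the turn, a rotation vector about the tool's x, y, z in degrees. In form: [[claw, x, y, z, ax, ay, az], ...]. A call has 1 to 20 rows; each row is the pose to reach, as a shift and turn from the pose commanded when the call began, along the tool's axes at that moment; what a row does not reach only later rows make up. A row lasts 1/8 s, in which the tool goes at most 62.5 mm and 10.7 degrees, less where a joint would pass 70% of its speed; a pose out of reach is approached as far as the arm can. A call with a gripper value outside its range is refused whole. The fingers move at their own pace and stop on an object; the grip force is fixed at half the most. Time passes only in rows, so rows that repeat a pose let the fingers close. It gives the time, the measured TCP pose, the force, the opening and the grip force at its end, in the units of the state.
- bot.read_state(): the state, without advancing time (a new reading comes with each control period).
- viewer.capture(name): name is "scene" or "top" or "wrist"; returns (picture, depth): 480x640x3 uint8, blue, green, red; 480x640 float32, m along the optical axis (not along the pixel's ray), 0 where there is no reading.
- viewer.camera_info(name): a dict with "fx", "fy", "cx", "cy" (pixels), "world_to_cam" (4x4, takes a point from world to camera coordinates). Camera axes: x right, y down, z forward; pixel columns grow to the right and rows downward; lengths in m; the calibration is good to about 2 mm. A picture is of the moment at which its call begins: read the wrist's pose just before it. camera_info takes no time and is no camera call; for the wrist camera it gives the pose at the moment of the call.
- workorder.hand_in(): hands the job in; it is judged then, once.
Trained networks look in the newest picture that a camera, given by its name, has taken for a name from the list of things; names that differ only in an ending like _2 or _b are one class to them, and where a whole thing is asked for, a point or a joint stands for the part that bears it (a point fixed in the world has none). Each returns a list of dicts, best first, with "p" (0 to 1); they miss things now and then, are a little off and sometimes report something else, mostly with a low value. They report only what shows in the picture. A call takes as long as a camera call.
- models.outline_of(camera, thing): "mask" (480x640 bool, what is visible of it).
- models.tip_of(camera, thing): "xyz" ([x, y, z] in m, in world coordinates, good to about 4 mm: a listed point, or the origin of a listed thing).
The state is a dict: "time_s": time; "joint_positions": joint angles; "qvel": joint speeds; "tau": joint torques, N m; "position": TCP position; "tcp_rot": TCP orientation; "force": force on the tool from outside, world axes, zero at the start; "moment": the same for the moment, N m; "opening": opening from 0.0 (shut) to 1.0 (fully open); "grasp_force": force on a finger pad.
Only numpy, scipy, OpenCV 4.12 (cv2) and the standard library are available. Lean on these libraries where they do the work, as an engineer would, in place of code of your own. Each camera call takes 0.05 s, during which the arm holds its last target. There are 200 camera calls.

### The job

The wheel has been dressed: put the dressing stone away. Without dropping it, lay the white dressing stone flat on the black rubber pad in the open drawer, lengthwise from front to back, and then push the drawer fully shut, leaving the paste tube in its own compartment and the other things on the worktop where they are.

Things in the scene. Friction and masses are not known exactly. Their poses are not given: they have to be found in the camera images.
- dressing_stone: White dressing stone, a plain bar 25 x 100 x 13 mm (x, y, z), 70 g, lying flat on the worktop to the left. Origin: centre of its underside; y along its length, z up.
- rubber_pad: Black rubber pad 136 x 88 x 4 mm (x, y, z), lying loose on the drawer's floor; it nearly fills one of the two compartments (left or right). Origin: centre of its underside; x along the drawer (front to back; +x away from the robot), z up. Its top is 4 mm above the origin.
- paste_tube: Dark blue paste tube with blue cap, 38 x 136 x 26 mm (x, y, z), lying in the drawer's other compartment. Origin: centre of its underside; y along its length.
- cabinet: Low grey cabinet fixed on the worktop to the right, 205 mm deep (x), 240 wide (y), 78 high, with one drawer that has a blue front. Origin: centre of its underside; the drawer slides out along the cabinet's -x (toward the robot). The cabinet's front edge is 88 mm before the origin.
- drawer_box (a joint): How far the drawer is pulled out, m: 0 shut, at most 0.155. It slides lightly (a few N).
- drawer_floor (a point): Centre of the drawer's inner floor, 22 mm above the worktop; moves with the drawer; axes as the cabinet's. Inside 160 mm (front to back) x 198 mm; walls to 56 mm above the worktop, blue front 15 mm thick, to 66 mm. A 6 mm partition 22 mm high along its middle makes a left and a right compartment, each 96 mm wide.
- drawer_handle (a point): Middle of the steel bar handle on the drawer's front, a horizontal bar 110 mm long, its centre 35 mm before the blue front and 43 mm above the worktop; moves with the drawer.
- glasses_case: Dark blue closed glasses case 60 x 150 x 36 mm, a bystander. Origin: centre of its underside.
- pliers: Optical pliers with teal handles, 131 x 53 x 14 mm, a bystander lying flat. Origin: centre of its underside.
- lens_blank: Round beige lens blank, 67 mm across, 12 mm thick, a bystander lying flat. Origin: centre of its underside.

How it is judged:
By the outcome, as a careful person would: the job done as asked, in the order asked, and still so for the second after the job is handed in, with the robot touching nothing.
It also fails if it takes over 61 s, if anything falls off the work surface, if the arm or the gripper's body presses on something with over 40 N, if the wrist force passes 120 N, or if a joint passes its speed limit or range.

## Working session

There is one attempt and no reset: what is moved stays moved. The work goes in short steps, Python scripts to look and compute and a shell command to move; the robot and the scene stay as the last step left them, time stands still between calls to the robot, and variables do not carry over. Pictures are saved under pics/ and viewed, at most 10 in all, crops included, and the job is handed in when it is done.

```bash
mkdir -p pics
cat > h.py <<'E'
import numpy as np, cv2
from rig import bot, viewer, workorder, models
def cloud(name, depth):
    i=viewer.camera_info(name); v,u=np.mgrid[:480,:640]
    P=np.stack([(u-i["cx"])/i["fx"]*depth,(v-i["cy"])/i["fy"]*depth,depth,np.ones_like(depth)],-1)
    return (P@np.linalg.inv(np.array(i["world_to_cam"])).T)[...,:3]
def box(P):  # robust planar box
    r=cv2.minAreaRect(P[:,:2].astype(np.float32)*1000); return r
E
python3 - <<'E'
from h import *
for c in ["scene","top"]:
    im,d=viewer.capture(c); cv2.imwrite(f"pics/{c}0.png",im)
    W=cloud(c,d)
    for t in ["dressing_stone","rubber_pad","paste_tube","glasses_case","pliers","lens_blank"]:
        o=models.outline_of(c,t); 
        for q in o[:1]:
            m=q["mask"]&(d>0); m=cv2.erode(m.astype(np.uint8),np.ones((3,3)))>0
            P=W[m]; 
            if len(P)<5: continue
            vv,uu=np.nonzero(m)
            print(c,t,round(q["p"],2),len(P),"px",int(uu.mean()),int(vv.mean()),"med",np.median(P,0).round(3),"z5-95",np.percentile(P[:,2],[5,95]).round(3),"box",[np.round(x,1) for x in box(P)])
    for t in ["dressing_stone","rubber_pad","drawer_floor","drawer_handle","cabinet","paste_tube"]:
        print(c,t,[(np.round(q["xyz"],3),round(q["p"],2)) for q in models.tip_of(c,t)[:2]])
s=bot.read_state();print(s["time_s"],s["tcp_rot"],s["position"])
E
```

```text
scene dressing_stone 0.87 325 px 349 308 med [0.43  0.158 0.013] z5-95 [0.008 0.016] box [array([425.9, 155.6]), array([92.6, 24.2]), np.float64(1.5)]
scene rubber_pad 0.92 421 px 402 189 med [ 0.512 -0.327  0.027] z5-95 [0.024 0.03 ] box [array([ 518.7, -328.3]), array([123.8,  63.2]), np.float64(0.1)]
scene paste_tube 0.67 191 px 389 207 med [ 0.499 -0.207  0.039] z5-95 [0.027 0.046] box [array([ 512.5, -209.7]), array([ 22.5, 129.3]), np.float64(83.6)]
scene glasses_case 0.87 3011 px 277 404 med [0.418 0.447 0.036] z5-95 [0.012 0.039] box [array([423.6, 436. ]), array([150.3,  60.9]), np.float64(81.2)]
scene pliers 0.54 120 px 281 305 med [0.556 0.23  0.012] z5-95 [0.008 0.016] box [array([569.3, 233.2]), array([31.4, 90.5]), np.float64(76.7)]
scene lens_blank 0.6 2019 px 401 201 med [ 0.481 -0.255  0.042] z5-95 [0.023 0.067] box [array([ 491. , -257.4]), array([221.6, 228.2]), np.float64(1.2)]
scene dressing_stone [(array([ 0.424,  0.154, -0.004]), 0.96)]
scene rubber_pad [(array([ 0.514, -0.315,  0.021]), 0.59)]
scene drawer_floor [(array([ 0.519, -0.262,  0.023]), 0.92)]
scene 
[... 984 characters left out ...]
[0.007 0.016] box [array([394.3,  28.7]), array([60.8, 57.5]), np.float64(52.3)]
top dressing_stone [(array([0.427, 0.15 , 0.006]), 0.83)]
top rubber_pad [(array([ 0.514, -0.317,  0.02 ]), 0.75)]
top drawer_floor [(array([ 0.523, -0.26 ,  0.022]), 0.83)]
top drawer_handle [(array([ 0.387, -0.268,  0.044]), 0.85), (array([ 0.667, -0.261, -0.001]), 0.34)]
top cabinet [(array([ 0.667, -0.256, -0.002]), 0.65)]
top paste_tube [(array([ 0.517, -0.214,  0.019]), 0.81), (array([0.397, 0.025, 0.003]), 0.72)]
1.3 [[ 9.13979917e-01  4.05759425e-01  1.14919358e-05]
 [ 4.05759425e-01 -9.13979917e-01  2.61175805e-05]
 [ 2.11008529e-05 -1.92079828e-05 -1.00000000e+00]] [ 0.25361546 -0.57120223  0.23354857]
```

View pics/scene0.png

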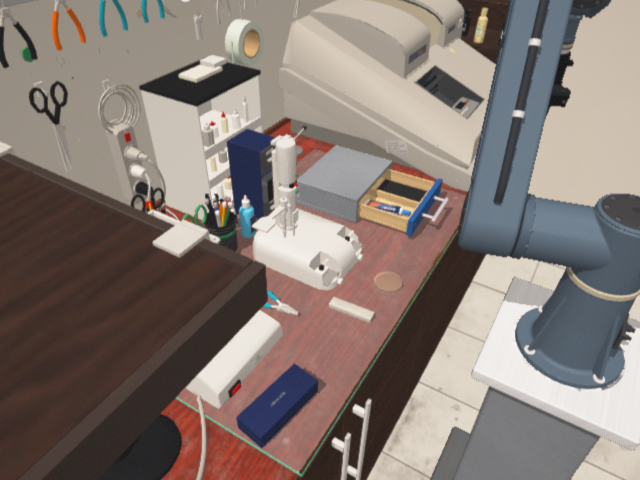

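View pics/top0.png

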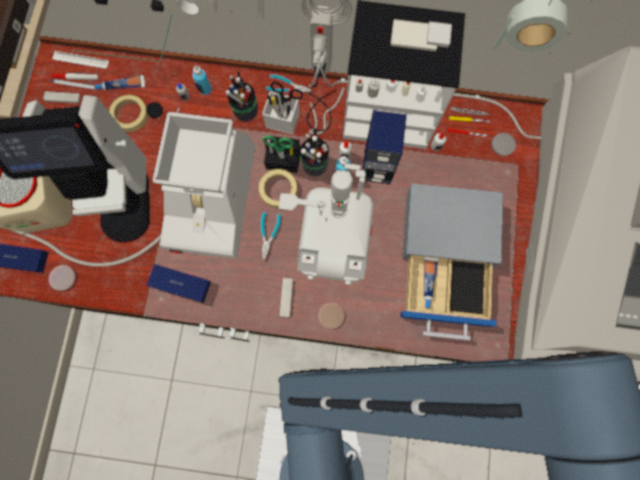

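```bash
cat >> h.py <<'E'
def plan(pos, yaw):
    """shift/turn in tool axes from measured pose to tool-down pose with tool x at yaw (deg, mod 180)"""
    from scipy.spatial.transform import Rotation as R
    s=bot.read_state(); T=np.array(s["tcp_rot"]); c,n=np.cos(np.radians(yaw)),np.sin(np.radians(yaw))
    best=None
    for k in (1,-1):
        D=np.array([[k*c,k*n,0],[k*n,-k*c,0],[0,0,-1.]])
        v=R.from_matrix(T.T@D).as_rotvec(degrees=True)
        print("shift",(T.T@(np.array(pos)-s["position"])).round(4),"turn",v.round(2),"j6",round(s["joint_positions"][5],1))
E
python3 - <<'E'
from h import *
plan([.40,.153,.25],2)
s=bot.read_state();i=viewer.camera_info("wrist")
C=np.linalg.inv(i["world_to_cam"]);T=np.array(s["tcp_rot"])
print("cam in tool",(T.T@(C[:3,3]-s["position"])).round(3)); print((T.T@C[:3,:3]).round(2), i["fx"])
im,d=viewer.capture("top");W=cloud("top",d)
for y in np.arange(-.6,.45,.08):
    for_=[]
    for x in np.arange(.3,.72,.06):
        m=(abs(W[...,0]-x)<.03)&(abs(W[...,1]-y)<.04)&(d>0); for_.append(round(float(np.percentile(W[m][:,2],98)),2) if m.sum()>3 else None)
    print(round(y,2),for_)
E
```

```text
shift [ 0.4276 -0.6025 -0.0164] turn [-0.   -0.   21.94] j6 -10.2
shift [ 0.4276 -0.6025 -0.0164] turn [   0.     -0.   -158.06] j6 -10.2
cam in tool [ 0.073  0.    -0.152]
[[-0.   -0.96 -0.27]
 [ 1.   -0.    0.  ]
 [-0.   -0.27  0.96]] 396.3320366978812
-0.6 [None, 0.11, 0.14, 0.17, 0.19, 0.22, 0.26]
-0.52 [None, 0.11, 0.14, 0.16, 0.19, 0.21, 0.24]
-0.44 [-0.8, 0.09, 0.11, 0.13, 0.15, 0.17, 0.19]
-0.36 [0.0, 0.01, 0.07, 0.06, 0.06, 0.08, 0.08]
-0.28 [0.83, 0.82, 0.07, 0.05, 0.05, 0.08, 0.08]
-0.2 [0.83, 0.81, 0.07, 0.06, 0.05, 0.08, 0.08]
-0.12 [0.76, 0.01, 0.07, 0.06, 0.06, 0.08, 0.08]
-0.04 [0.63, 0.01, 0.01, 0.03, 0.08, 0.08, 0.19]
0.04 [0.01, 0.01, 0.02, 0.06, 0.08, 0.08, 0.3]
0.12 [0.0, 0.01, 0.02, 0.03, 0.08, 0.17, 0.19]
0.2 [0.0, 0.01, 0.01, 0.01, 0.02, 0.17, 0.17]
0.28 [0.0, 0.01, 0.01, 0.03, 0.07, 0.13, 0.16]
0.36 [0.0, 0.04, 0.04, 0.05, 0.08, 0.24, 0.24]
0.44 [0.0, 0.01, 0.04, 0.05, 0.08, 0.24, 0.24]
```

Run:
```python
from h import *
plan([.52,-.28,.30],1)
```

```text
shift [ 0.3616 -0.1581 -0.0665] turn [ 0.   -0.   22.94] j6 -10.2
shift [ 0.3616 -0.1581 -0.0665] turn [   0.      0.   -157.06] j6 -10.2
```

```bash
python3 -m jog '[[1,0,0,-0.06,0,0,0],[1,0.06,-0.03,-0.066,0,0,8],[1,0.12,-0.055,-0.066,0,0,16],[1,0.175,-0.08,-0.066,0,0,22.9],[1,0.23,-0.105,-0.066,0,0,22.9],[1,0.285,-0.13,-0.066,0,0,22.9],[1,0.34,-0.15,-0.066,0,0,22.9],[1,0.36,-0.158,-0.066,0,0,22.9],[1,0.36,-0.158,-0.066,0,0,22.9],[1,0.36,-0.158,-0.066,0,0,22.9]]'
python3 - <<'E'
from h import *
im,d=viewer.capture("wrist"); cv2.imwrite("pics/w1.png",im); W=cloud("wrist",d); np.save("W1.npy",W)
for t in ["rubber_pad","paste_tube"]:
    for q in models.outline_of("wrist",t)[:1]:
        m=cv2.erode((q["mask"]&(d>0)).astype(np.uint8),np.ones((3,3)))>0; P=W[m]
        print(t,round(q["p"],2),len(P),np.median(P,0).round(3),np.percentile(P,[2,98],axis=0).round(3).tolist(),box(P))
for t in ["rubber_pad","drawer_floor","drawer_handle","cabinet"]:
    print(t,[(np.round(q["xyz"],3),round(q["p"],2)) for q in models.tip_of("wrist",t)[:2]])
plan([.44,.153,.25],2)
E
```

```text
time_s: 2.6
position: [0.5176, -0.282, 0.2995]
tcp_rot: [[1.0, 0.017, -0.001], [0.017, -1.0, -0.001], [-0.001, 0.001, -1.0]]
force: [0.3, -0.4, 0.3]
opening: 1.0
grasp_force: 0.0
rubber_pad 0.83 8608 [ 0.515 -0.316  0.027] [[0.452, -0.357, 0.025], [0.571, -0.275, 0.028]] ((511.4736328125, -315.8460998535156), (125.74945068359375, 86.04769134521484), 1.1415621042251587)
paste_tube 0.67 2599 [ 0.525 -0.216  0.037] [[0.454, -0.229, 0.027], [0.568, -0.2, 0.048]] ((509.1488037109375, -215.21131896972656), (121.22467041015625, 33.83894348144531), 0.8544929623603821)
rubber_pad [(array([ 0.516, -0.313,  0.022]), 0.81)]
drawer_floor [(array([ 0.519, -0.264,  0.023]), 0.71), (array([ 0.513, -0.214,  0.02 ]), 0.36)]
drawer_handle [(array([ 0.382, -0.266,  0.044]), 0.6)]
cabinet [(array([ 0.66, -0.26, -0.  ]), 0.59)]
shift [-0.0708 -0.4357  0.0496] turn [ 0.    0.   -1.04] j6 49.7
shift [-0.0708 -0.4357  0.0496] turn [ 0.0000e+00 -1.0000e-02  1.7896e+02] j6 49.7
```

View pics/w1.png

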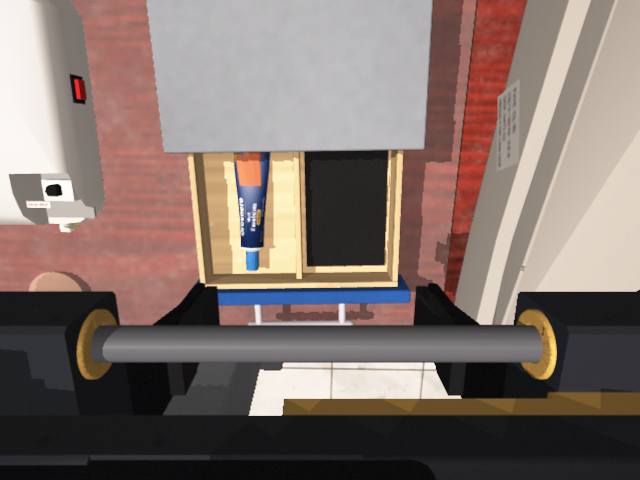

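```bash
python3 -m jog '[[1,-0.055,-0.02,0,0,0,0],[1,-0.07,-0.08,0,0,0,-1],[1,-0.07,-0.14,0,0,0,-1],[1,-0.07,-0.2,0,0,0,-1],[1,-0.07,-0.26,0,0,0,-1],[1,-0.07,-0.32,0,0,0,-1],[1,-0.07,-0.38,0.02,0,0,-1],[1,-0.07,-0.435,0.05,0,0,-1],[1,-0.07,-0.435,0.05,0,0,-1],[1,-0.07,-0.435,0.05,0,0,-1]]'
python3 - <<'E'
from h import *
W1=np.load("W1.npy")
for y in np.arange(-.37,-.46,-.01):
    r=[]
    for x in np.arange(.42,.61,.03):
        m=(abs(W1[...,0]-x)<.015)&(abs(W1[...,1]-y)<.005); r.append(round(float(np.percentile(W1[m][:,2],95)),3) if m.sum()>3 else None)
    print(round(y,3),r)
im,d=viewer.capture("wrist"); cv2.imwrite("pics/w2.png",im); W=cloud("wrist",d)
for q in models.outline_of("wrist","dressing_stone")[:1]:
    m=cv2.erode((q["mask"]&(d>0)).astype(np.uint8),np.ones((3,3)))>0; P=W[m]
    vv,uu=np.nonzero(m);print(round(q["p"],2),len(P),uu.mean(),vv.mean(),np.median(P,0).round(4),np.percentile(P[:,2],[5,95]),box(P))
    b=box(P)
print([(np.round(q["xyz"],3),round(q["p"],2)) for q in models.tip_of("wrist","dressing_stone")[:2]])
m=(abs(W[...,0]-.42)<.06)&(abs(W[...,1]-.1)<.02); print("table z",np.median(W[m][:,2]))
E
```

```text
time_s: 4.2
position: [0.441, 0.1526, 0.2498]
tcp_rot: [[0.999, 0.036, 0.0], [0.036, -0.999, -0.001], [0.0, 0.001, -1.0]]
force: [-0.5, 0.0, 0.4]
opening: 1.0
grasp_force: 0.0
-0.37 [0.068, 0.063, 0.058, 0.058, 0.058, 0.08, 0.08]
-0.38 [0.067, 0.065, 0.002, 0.003, 0.002, 0.079, 0.08]
-0.39 [0.002, 0.002, 0.002, 0.002, 0.002, 0.002, None]
-0.4 [0.002, 0.002, 0.002, 0.002, 0.002, 0.002, 0.002]
-0.41 [0.002, 0.002, 0.002, 0.002, 0.002, 0.002, 0.002]
-0.42 [0.002, 0.002, 0.002, 0.002, 0.003, 0.002, 0.002]
-0.43 [0.002, 0.002, 0.002, 0.002, 0.002, 0.002, 0.002]
-0.44 [0.002, 0.002, 0.002, 0.002, 0.002, 0.002, 0.002]
-0.45 [0.071, 0.078, 0.084, 0.091, 0.1, 0.111, 0.119]
-0.46 [0.076, 0.082, 0.088, 0.096, 0.105, 0.115, 0.123]
0.6 2078 315.8666987487969 221.69682386910492 [0.4318 0.1509 0.0141] [0.01290006 0.01538532] ((428.48101806640625, 150.75762939453125), (97.66151428222656, 22.854169845581055), 3.420445442199707)
[(array([0.426, 0.151, 0.   ]), 0.64)]
table z 0.33286974952023907
```

View pics/w2.png

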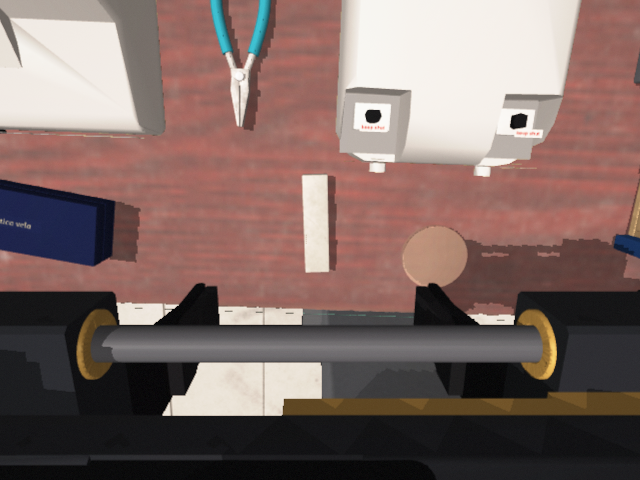

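Run:
```python
from h import *
im,d=viewer.capture("wrist"); W=cloud("wrist",d)
m=(W[...,2]>.05)&(W[...,2]<.3)&(W[...,0]>.45)&(W[...,1]>0.03)&(W[...,1]<.27)&(d>0.1)
P=W[m]; 
for y in np.arange(.03,.27,.03):
    Q=P[abs(P[:,1]-y)<.015]; print(round(y,2),np.percentile(Q[:,0],1).round(3) if len(Q)>5 else None, Q[:,2].max().round(3) if len(Q) else None)
plan([.424,.1506,.014],3.4)
```

```text
0.03 0.5 0.08
0.06 0.5 0.079
0.09 0.452 0.3
0.12 0.451 0.277
0.15 None None
0.18 None None
0.21 0.45 0.28
0.24 None None
0.27 None None
shift [-0.018   0.0004  0.2363] turn [ 0.01 -0.1  -1.51] j6 93.3
shift [-0.018   0.0004  0.2363] turn [-1.6000e-01 -1.0000e-02  1.7849e+02] j6 93.3
```

```bash
python3 -m jog '[[1,-0.018,0,0.06,0,0,-1.5],[1,-0.018,0,0.12,0,0,-1.5],[1,-0.018,0,0.17,0,0,-1.5],[0.8,-0.018,0,0.2,0,0,-1.5],[0.7,-0.018,0,0.22,0,0,-1.5],[0.6,-0.018,0,0.23,0,0,-1.5],[0.6,-0.018,0,0.236,0,0,-1.5],[0.6,-0.018,0,0.236,0,0,-1.5]]'
```

```text
time_s: 5.4
position: [0.4231, 0.1521, 0.0139]
tcp_rot: [[0.998, 0.061, 0.001], [0.061, -0.998, 0.0], [0.001, -0.0, -1.0]]
force: [-0.5, -0.7, -0.6]
opening: 0.611
grasp_force: 0.0
```

```bash
python3 -m jog '[[0,0,0,0,0,0,0],[0,0,0,0,0,0,0],[0,0,0,0,0,0,0],[0,0,0,0,0,0,0],[0,0,0,0,0,0,0],[0,0,0,0,0,0,0]]'
```

```text
time_s: 6.15
position: [0.4228, 0.1524, 0.0138]
tcp_rot: [[0.998, 0.062, 0.0], [0.062, -0.998, 0.0], [0.0, -0.0, -1.0]]
force: [-0.5, 0.6, 4.6]
opening: 0.281
grasp_force: 30.0
```

```bash
python3 -m jog '[[0,0,0,-0.01,0,0,0],[0,0,0,-0.03,0,0,0],[0,0,0,-0.07,0,0,0],[0,0,0,-0.12,0,0,0],[0,0,0,-0.17,0,0,0],[0,0,0,-0.2,0,0,0],[0,0,0,-0.2,0,0,0]]'
python3 - <<'E'
from h import *
for c in ["wrist","scene"]:
  im,d=viewer.capture(c); cv2.imwrite(f"pics/{c}3.png",im); W=cloud(c,d); s=bot.read_state(); T=np.array(s["tcp_rot"])
  for q in models.outline_of(c,"dressing_stone")[:1]:
    m=cv2.erode((q["mask"]&(d>0)).astype(np.uint8),np.ones((3,3)))>0; P=(W[m]-s["position"])@T
    P=P[(abs(P)<.1).all(1)]
    print(c,round(q["p"],2),len(P),np.percentile(P,[3,50,97],axis=0).round(4).tolist(),box(P) if len(P)>5 else 0)
  print([(((np.array(q["xyz"])-s["position"])@T).round(3),round(q["p"],2)) for q in models.tip_of(c,"dressing_stone")[:2]])
  if c=="wrist":
    cv2.imwrite("pics/w3.png",im)
E
```

```text
time_s: 7.02
position: [0.4239, 0.1525, 0.216]
tcp_rot: [[0.998, 0.062, 0.006], [0.062, -0.998, 0.001], [0.006, -0.0, -1.0]]
force: [-0.5, 0.1, -1.4]
opening: 0.282
grasp_force: 30.0
wrist 0.91 9899 [[-0.037, -0.0104, -0.001], [0.0216, 0.001, 0.0001], [0.0532, 0.012, 0.0014]] ((6.856529235839844, 0.7261219024658203), (94.9887924194336, 24.195051193237305), 0.15714773535728455)
[(array([ 0.006, -0.001,  0.015]), 0.93), (array([ 0.167, -0.065,  0.215]), 0.18)]
scene 0.81 152 [[-0.0421, -0.0132, -0.0019], [-0.0253, -0.0048, 0.0005], [-0.0107, 0.0076, 0.008]] ((-25.611434936523438, -2.645292282104492), (35.66593551635742, 23.82848358154297), 4.4818596839904785)
[(array([ 0.003, -0.002,  0.013]), 0.6)]
```

View pics/w3.png

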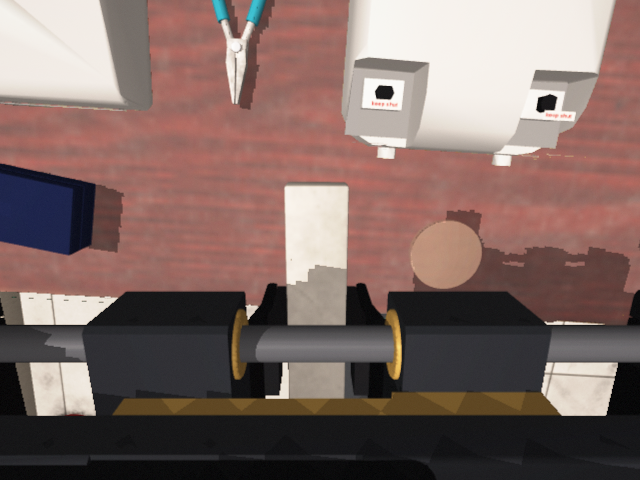

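Run:
```python
from h import *
plan([.43,-.25,.2],1)
plan([.507,-.316,.14],1)
```

```text
shift [-0.0164  0.4019  0.0124] turn [0.01 0.2  2.53] j6 92.0
shift [-0.0164  0.4019  0.0124] turn [-3.0000e-01  2.0000e-02 -1.7747e+02] j6 92.0
shift [0.0565 0.4725 0.0721] turn [0.01 0.2  2.53] j6 92.0
shift [0.0565 0.4725 0.0721] turn [-3.0000e-01  2.0000e-02 -1.7747e+02] j6 92.0
```

```bash
python3 -m jog '[[0,-0.005,0.03,0,0,0,1],[0,-0.01,0.07,0,0,0,2.5],[0,-0.016,0.12,0,0,0,2.5],[0,-0.016,0.17,0,0,0,2.5],[0,-0.016,0.22,0,0,0,2.5],[0,-0.016,0.27,0,0,0,2.5],[0,-0.016,0.32,0,0,0,2.5],[0,-0.016,0.37,0,0,0,2.5],[0,0,0.41,0.01,0,0,2.5],[0,0.025,0.44,0.03,0,0,2.5],[0,0.05,0.465,0.05,0,0,2.5],[0,0.056,0.472,0.07,0,0,2.5],[0,0.056,0.472,0.07,0,0,2.5],[0,0.056,0.472,0.07,0,0,2.5]]'
python3 - <<'E'
from h import *
im,d=viewer.capture("wrist"); cv2.imwrite("pics/w4.png",im); W=cloud("wrist",d)
for t in ["dressing_stone","rubber_pad"]:
  for q in models.outline_of("wrist",t)[:1]:
    m=cv2.erode((q["mask"]&(d>0)).astype(np.uint8),np.ones((3,3)))>0; P=W[m]
    print(t,round(q["p"],2),len(P),np.percentile(P,[2,50,98],axis=0).round(4).tolist())
plan([.507,-.316,.041],1)
E
```

```text
time_s: 9.07
position: [0.5071, -0.3147, 0.1432]
tcp_rot: [[1.0, 0.018, -0.001], [0.018, -1.0, 0.001], [-0.001, -0.001, -1.0]]
force: [-0.2, -0.6, -1.4]
opening: 0.286
grasp_force: 30.0
dressing_stone 0.72 9800 [[0.4694, -0.3268, 0.1422], [0.529, -0.3154, 0.1436], [0.5612, -0.3038, 0.1449]]
rubber_pad 0.8 11021 [[0.4763, -0.3575, 0.026], [0.5438, -0.3138, 0.0274], [0.5747, -0.2729, 0.0288]]
shift [-0.0008  0.0008  0.1035] turn [ 0.04 -0.04  0.05] j6 46.4
shift [-0.0008  0.0008  0.1035] turn [ 7.0000e-02  6.0000e-02 -1.7995e+02] j6 46.4
```

View pics/w4.png

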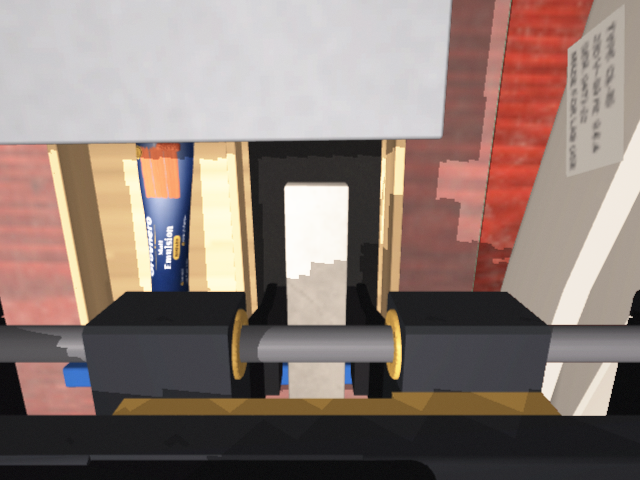

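```bash
python3 -m jog '[[0,-0.001,0.001,0.04,0,0,0],[0,-0.001,0.001,0.07,0,0,0],[0,-0.001,0.001,0.09,0,0,0],[0,-0.001,0.001,0.098,0,0,0],[0,-0.001,0.001,0.101,0,0,0],[0,-0.001,0.001,0.102,0,0,0],[0,-0.001,0.001,0.102,0,0,0]]'
```

```text
time_s: 10.1
position: [0.5071, -0.3167, 0.0424]
tcp_rot: [[1.0, 0.018, 0.001], [0.018, -1.0, -0.001], [0.001, 0.001, -1.0]]
force: [0.2, -0.4, -1.2]
opening: 0.282
grasp_force: 30.0
```

```bash
python3 -m jog '[[0,0,0,0.001,0,0,0],[0,0,0,0.002,0,0,0],[0,0,0,0.002,0,0,0]]';python3 -m jog '[[0,0,0,0.001,0,0,0],[0,0,0,0.001,0,0,0]]'
```

```text
time_s: 10.48
position: [0.5068, -0.3165, 0.0398]
tcp_rot: [[1.0, 0.018, 0.0], [0.018, -1.0, -0.0], [0.0, 0.0, -1.0]]
force: [-0.6, 0.0, 2.0]
opening: 0.282
grasp_force: 30.0
time_s: 10.72
position: [0.5072, -0.3165, 0.0398]
tcp_rot: [[1.0, 0.018, 0.001], [0.018, -1.0, -0.001], [0.001, 0.001, -1.0]]
force: [-0.5, 1.2, 7.2]
opening: 0.286
grasp_force: 30.0
```

```bash
python3 -m jog '[[0.42,0,0,0,0,0,0],[0.42,0,0,0,0,0,0],[0.42,0,0,0,0,0,0],[0.42,0,0,-0.005,0,0,0],[0.42,0,0,-0.03,0,0,0],[0.42,0,0,-0.08,0,0,0],[0.42,0,0,-0.14,0,0,0],[0.42,-0.03,0,-0.19,0,0,0],[0,-0.08,0,-0.2,0,0,0],[0,-0.1,0,-0.2,0,0,0],[0,-0.1,0,-0.2,0,0,0]]'
python3 - <<'E'
from h import *
c="wrist"
im,d=viewer.capture(c); cv2.imwrite("pics/w5.png",im); W=cloud(c,d)
for t in ["dressing_stone","rubber_pad"]:
  for q in models.outline_of(c,t)[:1]:
    m=cv2.erode((q["mask"]&(d>0)).astype(np.uint8),np.ones((3,3)))>0; P=W[m]
    print(t,round(q["p"],2),len(P),np.percentile(P,[2,50,98],axis=0).round(4).tolist(),box(P))
for c in ["wrist","top"]:
  if c=="top": viewer.capture(c)
  for t in ["drawer_handle","drawer_floor"]: print(c,t,[(np.round(q["xyz"],3),round(q["p"],2)) for q in models.tip_of(c,t)[:2]])
s=bot.read_state();print(s["position"],s["joint_positions"])
E
```

```text
time_s: 12.1
position: [0.4058, -0.318, 0.2384]
tcp_rot: [[1.0, 0.016, -0.0], [0.016, -1.0, 0.001], [-0.0, -0.001, -1.0]]
force: [1.0, 0.9, 0.3]
opening: 0.161
grasp_force: 0.0
dressing_stone 0.55 3372 [[0.4656, -0.3292, 0.038], [0.5154, -0.3179, 0.0396], [0.5595, -0.3066, 0.0412]] ((512.6092529296875, -318.04644775390625), (97.81143188476562, 23.553760528564453), 1.4661487340927124)
rubber_pad 0.69 12426 [[0.4527, -0.3574, 0.0249], [0.525, -0.309, 0.0266], [0.5836, -0.2738, 0.0282]] ((518.5103149414062, -315.9726867675781), (137.13284301757812, 87.73576354980469), 1.2429134845733643)
wrist drawer_handle [(array([ 0.383, -0.266,  0.045]), 0.6)]
wrist drawer_floor [(array([ 0.517, -0.262,  0.023]), 0.58)]
top drawer_handle [(array([ 0.383, -0.266,  0.045]), 0.87)]
top drawer_floor [(array([ 0.523, -0.263,  0.018]), 0.91)]
[ 0.40735028 -0.31809033  0.23802744] [-5.03899187e+01  2.15968134e+01  9.71518801e+01  4.78515773e-03
  6.12900792e+01  3.85208278e+01]
```

View pics/w5.png

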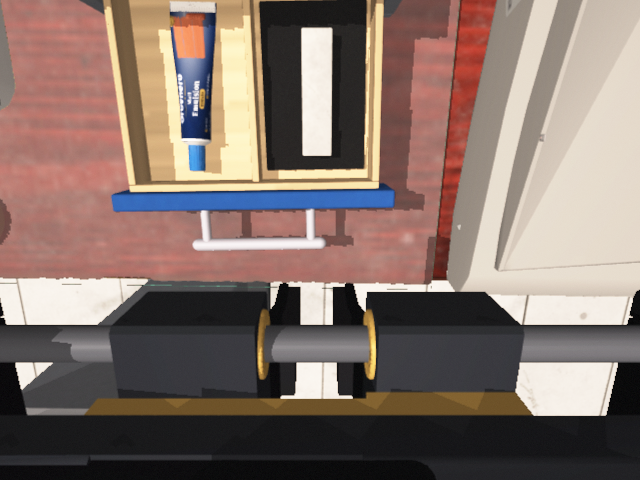

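Run:
```python
from h import *
plan([.345,-.266,.042],1.2)
im,d=viewer.capture("wrist"); W=cloud("wrist",d)
m=(abs(W[...,1]+.266)<.045)&(abs(W[...,0]-.383)<.025)&(W[...,2]>.025)&(W[...,2]<.06); P=W[m]
print(np.percentile(P,[2,50,98],axis=0).round(4).tolist())
```

```text
shift [-0.0613 -0.0532  0.1961] turn [-0.03  0.02 -0.11] j6 38.5
shift [-0.0613 -0.0532  0.1961] turn [3.0000e-02 5.0000e-02 1.7989e+02] j6 38.5
[[0.3778, -0.3101, 0.0437], [0.3847, -0.2629, 0.0481], [0.404, -0.2218, 0.0503]]
```

```bash
python3 -m jog '[[0,-0.05,-0.03,0,0,0,0],[0,-0.061,-0.053,0.02,0,0,0],[0,-0.061,-0.053,0.07,0,0,0],[0,-0.061,-0.053,0.12,0,0,0],[0,-0.061,-0.053,0.165,0,0,0],[0,-0.061,-0.053,0.185,0,0,0],[0,-0.061,-0.053,0.195,0,0,0],[0,-0.061,-0.053,0.195,0,0,0]]'
```

```text
time_s: 13.55
position: [0.345, -0.2664, 0.0433]
tcp_rot: [[1.0, 0.018, -0.0], [0.018, -1.0, 0.0], [-0.0, -0.0, -1.0]]
force: [-0.2, 0.4, -0.2]
opening: 0.005
grasp_force: 0.0
```

```bash
python3 -m jog '[[0,0.008,0,0,0,0,0],[0,0.015,0,0,0,0,0],[0,0.02,0,0,0,0,0],[0,0.025,0,0,0,0,0],[0,0.03,0,0,0,0,0],[0,0.036,0,0,0,0,0],[0,0.043,0,0,0,0,0],[0,0.051,0,0,0,0,0],[0,0.06,0,0,0,0,0],[0,0.07,0,0,0,0,0],[0,0.08,0,0,0,0,0],[0,0.09,0,0,0,0,0],[0,0.1,0,0,0,0,0],[0,0.109,0,0,0,0,0],[0,0.117,0,0,0,0,0],[0,0.124,0,0,0,0,0],[0,0.13,0,0,0,0,0]]'
python3 - <<'E'
from h import *
viewer.capture("top")
print([(np.round(q["xyz"],3),round(q["p"],2)) for q in models.tip_of("top","drawer_handle")[:2]])
E
```

```text
time_s: 15.68
position: [0.4752, -0.264, 0.0435]
tcp_rot: [[1.0, 0.018, 0.0], [0.018, -1.0, -0.0], [0.0, 0.0, -1.0]]
force: [-1.5, 0.6, 0.5]
opening: 0.001
grasp_force: 0.6
[]
```

```bash
python3 -m jog '[[0,0.005,0,0,0,0,0],[0,0.01,0,0,0,0,0],[0,0.015,0,0,0,0,0],[0,0.02,0,0,0,0,0],[0,0.024,0,0,0,0,0],[0,0.027,0,0,0,0,0],[0,0.03,0,0,0,0,0],[0,0.03,0,0,0,0,0]]'
python3 -m jog '[[0,0.002,0,0,0,0,0],[0,0.004,0,0,0,0,0],[0,0.004,0,0,0,0,0]]'
```

```text
time_s: 16.77
position: [0.5052, -0.2634, 0.0435]
tcp_rot: [[1.0, 0.018, 0.001], [0.018, -1.0, -0.0], [0.001, 0.0, -1.0]]
force: [0.4, 1.0, 0.5]
opening: 0.007
grasp_force: 0.0
time_s: 17.15
position: [0.5089, -0.2632, 0.0435]
tcp_rot: [[1.0, 0.018, 0.0], [0.018, -1.0, 0.0], [0.0, -0.0, -1.0]]
force: [-1.6, 0.9, -0.6]
opening: 0.005
grasp_force: 0.1
```

Run:
```python
from h import *
im,d=viewer.capture("wrist"); cv2.imwrite("pics/w6.png",im); W=cloud("wrist",d)
print(bot.read_state()["position"],bot.read_state()["force"])
im,d=viewer.capture("top"); cv2.imwrite("pics/top6.png",cv2.resize(im[150:370,380:540],None,fx=3,fy=3)[:600])
```

```text
[ 0.50889221 -0.26322724  0.04349406] [ 0.90417462 -0.63179641  0.4266996 ]
```

Not yet at the stop; continue in small steps.

```bash
python3 -m jog '[[0,0.002,0,0,0,0,0],[0,0.004,0,0,0,0,0],[0,0.005,0,0,0,0,0]]'; python3 -m jog '[[0,0.002,0,0,0,0,0],[0,0.004,0,0,0,0,0],[0,0.004,0,0,0,0,0]]'
```

```text
time_s: 17.62
position: [0.5099, -0.2631, 0.0434]
tcp_rot: [[1.0, 0.02, -0.008], [0.02, -1.0, 0.002], [-0.008, -0.002, -1.0]]
force: [-11.4, -4.7, 6.7]
opening: 0.006
grasp_force: 5.9
time_s: 18.0
position: [0.5102, -0.2629, 0.0434]
tcp_rot: [[1.0, 0.022, -0.016], [0.022, -1.0, 0.003], [-0.016, -0.004, -1.0]]
force: [-19.2, -8.2, 8.9]
opening: 0.003
grasp_force: 9.7
```

```bash
python3 -m jog '[[0,-0.004,0,0,0,0,0],[0,-0.01,0,0,0,0,0],[0,-0.03,0,0,0,0,0],[0,-0.07,0,0,0,0,0],[0,-0.1,0,-0.02,0,0,0],[0,-0.12,0.0,-0.07,0,0,0],[0,-0.12,0.04,-0.13,0,0,0],[0,-0.12,0.08,-0.19,0,0,0],[0,-0.12,0.08,-0.24,0,0,0],[0,-0.12,0.08,-0.24,0,0,0],[0,-0.12,0.08,-0.24,0,0,0]]'
python3 - <<'E'
from h import *
im,d=viewer.capture("wrist"); cv2.imwrite("pics/w7.png",im); W=cloud("wrist",d)
print([(np.round(q["xyz"],3),round(q["p"],2)) for q in models.tip_of("wrist","drawer_handle")[:2]])
im,d=viewer.capture("top"); cv2.imwrite("pics/top7.png",im)
print([(np.round(q["xyz"],3),round(q["p"],2)) for q in models.tip_of("top","drawer_handle")[:2]])
P=W
for x0 in np.arange(.54,.60,.004):
    m=(abs(W[...,0]-x0)<.002)&(abs(W[...,1]+.26)<.06)&(W[...,2]>.02)&(W[...,2]<.1)
    print(round(x0,3),m.sum(),im is None or np.median(W[m][:,2]).round(3) if m.any() else None)
E
```

```text
time_s: 19.38
position: [0.3994, -0.345, 0.2836]
tcp_rot: [[1.0, 0.018, 0.001], [0.018, -1.0, -0.0], [0.001, 0.0, -1.0]]
force: [0.2, 0.0, -0.6]
opening: 0.004
grasp_force: 0.0
[(array([ 0.529, -0.261,  0.045]), 0.96)]
[(array([ 0.526, -0.262,  0.048]), 0.6)]
0.54 85 0.045
0.544 90 0.046
0.548 88 0.046
0.552 92 0.045
0.556 375 0.046
0.56 1912 0.053
0.564 768 0.065
0.568 772 0.065
0.572 928 0.065
0.576 525 0.067
0.58 49 0.055
0.584 0 None
0.588 0 None
0.592 0 None
0.596 0 None
```

View pics/w7.png

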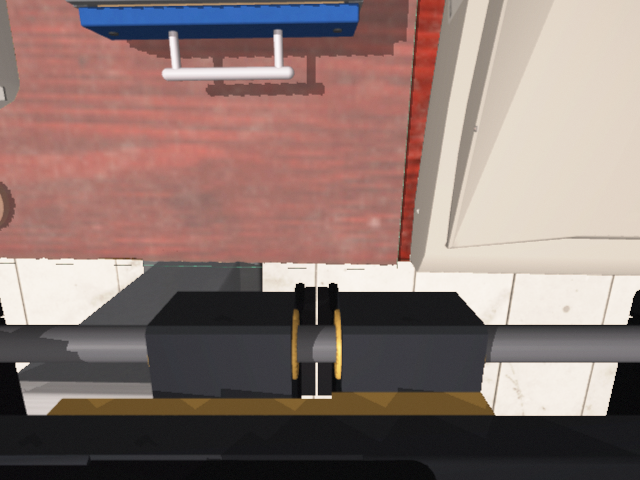

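View pics/top7.png

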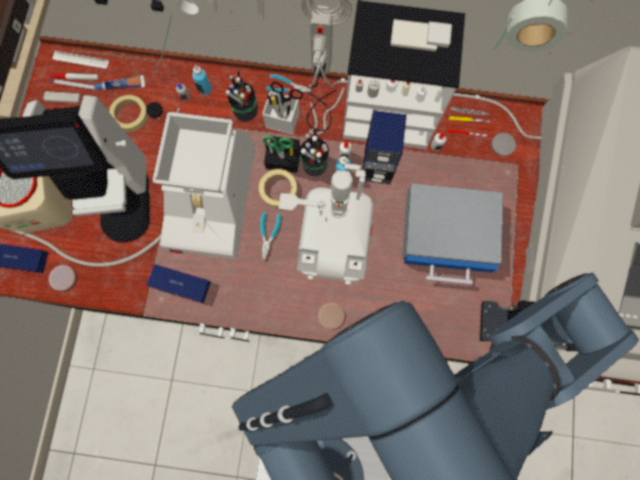

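```bash
python3 -m jog '[[0,0.05,-0.04,0,0,0,0],[0,0.08,-0.08,0,0,0,0],[0,0.08,-0.08,0,0,0,0],[0,0.08,-0.08,0,0,0,0]]'
python3 - <<'E'
from h import *
W1=np.load("W1.npy")
im,d=viewer.capture("wrist"); W=cloud("wrist",d); cv2.imwrite("pics/w8.png",im)
for n,w in(("before",W1),("now",W)):
  for y in (-.32,-.26,-.20):
    b=abs(w[...,1]-y)<.015
    c=w[b&(w[...,2]>.076)&(w[...,2]<.085)&(w[...,0]>.5)]; f=w[b&(w[...,2]>.061)&(w[...,2]<.07)&(w[...,0]>.38)&(w[...,0]<.6)]
    print(n,y,"cab edge",np.percentile(c[:,0],1).round(4),"front top",np.percentile(f[:,0],[3,97]).round(4),len(f))
E
```

```text
time_s: 20.08
position: [0.4773, -0.2636, 0.2825]
tcp_rot: [[1.0, 0.019, -0.002], [0.019, -1.0, 0.001], [-0.002, -0.001, -1.0]]
force: [0.1, -0.9, -0.5]
opening: 0.007
grasp_force: 0.0
before -0.32 cab edge 0.5782 front top [0.4201 0.4343] 412
before -0.26 cab edge 0.5764 front top [0.4181 0.4323] 415
before -0.2 cab edge 0.5746 front top [0.4161 0.4306] 413
now -0.32 cab edge 0.5773 front top [0.5617 0.5759] 607
now -0.26 cab edge 0.5755 front top [0.5604 0.5741] 599
now -0.2 cab edge 0.5737 front top [0.5586 0.573 ] 600
```

View pics/w8.png

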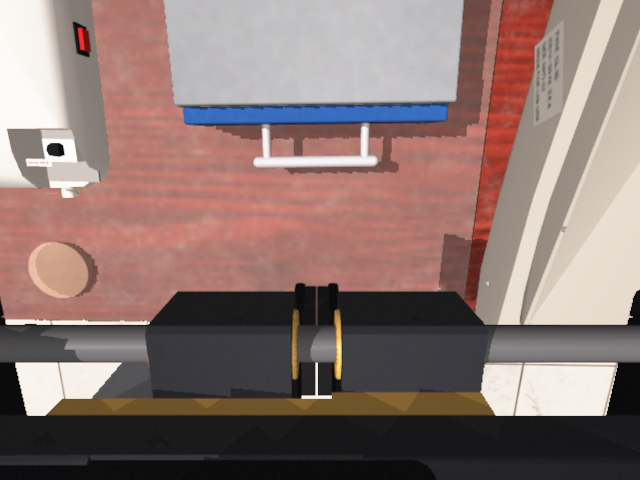

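The drawer front (row 115) sits flush against the cabinet edge (row 103). There is no gap within about 1 mm, and the robot is clear.

```bash
python3 -c "
from rig import workorder; print(workorder.hand_in())"
```

```text
the job is handed in; nothing more can be done
None
```

The job is handed in: the stone was set flat and lengthwise on the rubber pad, and the drawer was pushed shut to its stop. The tube was still in its compartment when the drawer closed, and the other things on the worktop were not touched.

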